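# Snap ring onto a sprung guide post

### The arm

A 7-joint arm with a two-finger parallel gripper is mounted at the origin on the work surface. World frame = base frame: x ahead of the robot, y to its left, z up, the work surface at z = 0. Lengths are in m, angles in rad, forces in N, time in s.
With the tool pointing down it reaches from about 0.425 to 0.925 m from the base axis. Payload 6.8 kg.
Tool frame: the origin (TCP) lies at the very end of the fingers, on their centre line; the grasp point (between the pads) lies 19 mm behind it; z points along the fingers, y is the line along which they close (so a half turn about z gives the same grasp; the last joint's range is limited). The gripper opens to 85 mm and grips with 20 to 120 N. Pads are 22 mm wide; open, the fingers measure 114 mm over their backs; the gripper's body (76 mm by 85 mm) begins 54 mm behind the grasp point. The pads swing forward as they close: fully open they stand 13 mm farther back than shut.
Start: joints at [1.095, 0.477, 0.022, 1.555, -0.011, 1.109, -0.083], TCP at [0.243, -0.63, 0.231] pointing down, gripper open.
Joint ranges: [-2.96, 2.96], [-0.34, 2.1], [-1.41, 1.46], [0.24, 2.44], [-1.37, 4.51], [0.17, 1.92], [-2.96, 2.96]. Speed limits (rad/s): [2.39, 2.39, 3.14, 3.14, 3.14, 3.14, 3.14].

### API

Orientations are given as a unit quaternion [w, x, y, z].
In Python, from station import bot gives the robot as it stands.
- The arm moves only by the tool drive_effector, called after "Emit:" by a JSON object that holds its "method" and its "body", one argument or row to a line. Schema: {"type":"object","properties":{"offsets":{"type":"object","properties":{"segments":{"type":"array","items":{"type":"array","items":{"type":"number"},"minItems":7,"maxItems":7},"minItems":1,"maxItems":8}},"additionalProperties":false,"required":["segments"]},"only":{"type":"string"},"quiet":{"type":"boolean"},"lines":{"type":"string"}},"required":["offsets"],"additionalProperties":false}. offsets is an object whose key "segments" holds a list of rows, 1 to 8 of them, each of 7 numbers: the finger opening in m, then dx, dy, dz in a scale on which 1.0 is 0.75 m, then a rotation vector rx, ry, rz in shares of pi rad (1.0 is pi rad); each row is the pose to reach, as a shift and turn from the pose commanded when the call began, along the tool's axes at that moment; what a row does not reach only later rows make up. A row lasts 1/8 s, in which the tool goes at most 0.0625 m and 0.188 rad, less where a joint would pass 70% of its speed; a pose out of reach is approached as far as the arm can. The fingers move at their own pace and stop on an object; the grip force is fixed at half the most. Time passes only in rows, so rows that do not move let the fingers close. The tool returns the time, the measured TCP pose, the force, the opening and the grip force at its end. only (a regular expression) keeps the lines of the reply that match it, lines (a string "A,B") keeps lines A to B, and quiet returns only ok. Input that does not fit is refused with a message, and nothing moves.
- bot.sense(): the state, without advancing time (a new reading comes with each control period).
- bot.snapshot(name): name is "scene" or "top" or "wrist"; returns a dict with "img" (480x640x3 uint8, red, green, blue), "z_map" (480x640 float32, m along the optical axis (not along the pixel's ray), 0 where there is no reading), "K" (3x3 intrinsics, pixels), "view" (4x4, takes a point from world to camera coordinates). Camera axes: x right, y down, z forward; pixel columns grow to the right and rows downward; lengths in m; the calibration is good to about 2 mm. A picture is of the moment at which its call begins.
- bot.hand_in(): hands the job in; it is judged then, once.
The state is a dict: "time_s": time; "qpos": joint angles; "joint_velocities": joint speeds; "joint_efforts": joint torques, N m; "tool_pos": TCP position; "eef_rot": TCP orientation; "contact_force": force on the tool from outside, world axes, zero at the start; "moment": the same for the moment, N m; "opening": finger opening in m; "finger_force": force on a finger pad.
Only numpy, scipy, OpenCV 4.12 (cv2) and the standard library are available. Lean on these libraries where they do the work, as an engineer would, in place of code of your own. Each camera call takes 0.05 s, during which the arm holds its last target. There are 200 camera calls.

### The job

Take the ring pliers from their stand, spread the snap ring by its eyes and lift it off its rest, then lower it over the guide post, press the spring-loaded collar down with it and let the ring close into the groove so that it keeps the collar down. Press with care and do not overstretch the ring; then put the pliers back upright in their stand and leave the other things on the bench where they are.

Things in the scene. Friction and masses are not known exactly. Their poses are not given: they have to be found in the camera images.
- fixture: aluminium base plate 120 x 140 x 22 mm, fixed; origin on the table under the guide post's axis; the plate spans x -72 to +48 mm. The steel post: shaft 38.4 mm across with a groove 30.6 mm across, 7 mm wide; above the groove the shaft goes on 11 mm (top 3 mm chamfered), then a nose 29 mm across, 15 mm high. A sprung flange collar, 69 mm across, 5 mm thick, rides on it below
- axis (a point): point on the guide post's vertical axis, at the base plate's top, 22 mm above the table. The post is clamped at a height that differs each time and is not reported: the groove's lower edge is 48 to 56 mm above the table; the nose's top is 33 mm above that edge
- collar (a joint): how far the flange collar is pressed down, m: 0 = free, its flat top 5 mm above the groove's lower edge (covering most of the groove); 0.005 = on its stop, top level with that edge. 4 N starts it, 9 N brings it to the stop; it springs back. Pressing the ring on with over 30 N is too much
- ring: steel snap ring 5 mm thick, about 48 mm across, loose, 36 g, flat on the rest. Origin: ring centre, on its underside; z up; x points from the centre to the gap between its two lugs. Inner lands on a 34 mm circle when closed: over the nose but not the shaft. The halves turn about the ring's back (x = -22 mm) and spring shut (3 N at an eye to start, 7 N spread)
- ring_l (a joint): opening of one half of the ring, rad, 0 closed; the other half opens equally. An eye moves out sideways (y) by 50 mm x this angle and back (-x) by 9 mm x this angle. The ring passes over the shaft at 0.15 to 0.22; beyond 0.26 it is overstretched. In the groove it closes to 0
- eye_l (a point): centre of one eye, on the ring's upper face: a square through hole 8 x 8 mm in a 14 x 14 mm lug; closed, at x = 28, y = +9 mm from the ring's origin
- eye_r (a point): centre of the other eye, the same, at x = 28, y = -9 mm from the ring's origin when closed
- rest: black block 95 x 95 x 20 mm, fixed, flat top, on which the ring lies round a stub 29 mm across and 4 mm high; origin under its centre on the table
- pliers: parallel-action ring pliers, upright in the stand, tips down, 190 g, 102 mm high. Origin midway between the lower ends of the two pins, z up. Pins 4.5 mm across, 4.5 mm long, at y = +9 and -9 mm (1.75 mm play in the eyes), under 12 x 9 mm shoulders that bear on the lugs. Body 26 x 56 mm (x, y), z 32 to 50 mm. Same after a half turn about z
- grip (a point): on the pliers' axis, 81 mm above the pin ends, between two upright grip plates: 22 mm wide (x), z 52 to 102 mm of the pliers, 58 mm apart over their outer faces (y), each with a ledge 12 mm outwards at its foot, top of ledge 25 mm below this point, for fingertips to bear on
- jaw_a (a joint): how far each grip plate is squeezed in, m, 0 to 0.015; each pin moves out by the same. Return spring 8 N to start, 14 N at the end. With pins in the eyes, plates 35 mm apart over their faces (0.0115) open the ring to about 0.18 rad; closer than 30 mm overstretches it. The ring then hangs on the pins by friction
- stand: grey stand 56 x 84 mm, fixed; origin under its centre on the table. Deck 40 mm high with a slot 20 mm (x) by 60 mm (y) through which the tips hang. The pliers' body rests on the deck, long side along the stand's y, inside a rim 7 mm high with 3.5 to 4 mm of play; the pliers' origin is then 8 mm above the table
- screwdriver: bystander: screwdriver lying on the bench
- spare_collar: bystander: plain steel tube collar 52 mm across, 18 mm high
- grease_jar: bystander: white jar 44 mm across, 50 mm high
- wrench: bystander: wrench lying on the bench
- bearing: bystander: steel disc 40 mm across, 12 mm high
- parts_tray: bystander: open tray 130 x 190 x 40 mm
- pen_cup: bystander: dark cup 70 mm across, 90 mm high
Not all that is in view belongs to the job. Leave any yellow look-alike of the pliers alone.

How it is judged:
By the outcome, as a careful person would: the job done as asked, in the order asked, and still so for the second after the job is handed in, with the robot touching nothing.
It also fails if it takes over 72 s, if anything falls off the work surface, if the arm or the gripper's body presses on something with over 40 N, if the wrist force passes 120 N, or if a joint passes its speed limit or range.

## Working session

There is one attempt and no reset: what is moved stays moved. The work goes in short steps, Python scripts to look and compute and a tool call to move; the robot and the scene stay as the last step left them, time stands still between calls to the robot, and variables do not carry over. Pictures are saved under pics/ and viewed, at most 10 in all, crops included, and the job is handed in when it is done.

```bash
mkdir -p pics; ls; python3 - <<'E'
from station import bot
import cv2,numpy as np
s=bot.sense();print(s['time_s'],s['tool_pos'],s['eef_rot'],s['opening'])
for n in ("top","scene"):
    d=bot.snapshot(n); cv2.imwrite(f"pics/{n}0.png",d["img"][:,:,::-1]); np.savez(f"{n}0.npz",**d)
    print(n,d["K"].tolist(),np.round(d["view"],3).tolist())
E
```

```text
pics
0.0 [ 0.24247563 -0.62930644  0.23031612] [-8.87771521e-04  9.83134965e-01  1.82879204e-01 -2.21538537e-04] 0.08533672779570393
top [[466.255700014465, 0.0, 325.005585583264], [0.0, 466.255700014465, 233.95529528150468], [0.0, 0.0, 1.0]] [[-0.029, -1.0, -0.003, 0.009], [-0.98, 0.029, -0.199, 0.581], [0.199, -0.003, -0.98, 1.375], [0.0, 0.0, 0.0, 1.0]]
scene [[607.0321606045839, 0.0, 327.7219864841047], [0.0, 607.0321606045839, 237.41957332241134], [0.0, 0.0, 1.0]] [[-0.567, 0.824, -0.015, 0.336], [0.604, 0.403, -0.687, -0.28], [-0.56, -0.399, -0.726, 1.806], [0.0, 0.0, 0.0, 1.0]]
```

View pics/top0.png

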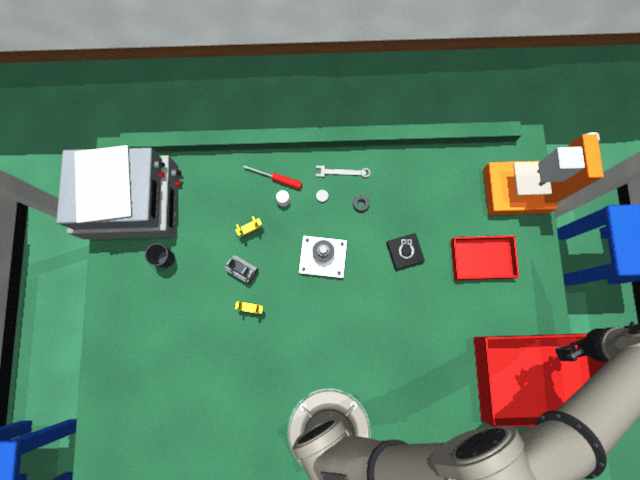

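View pics/scene0.png

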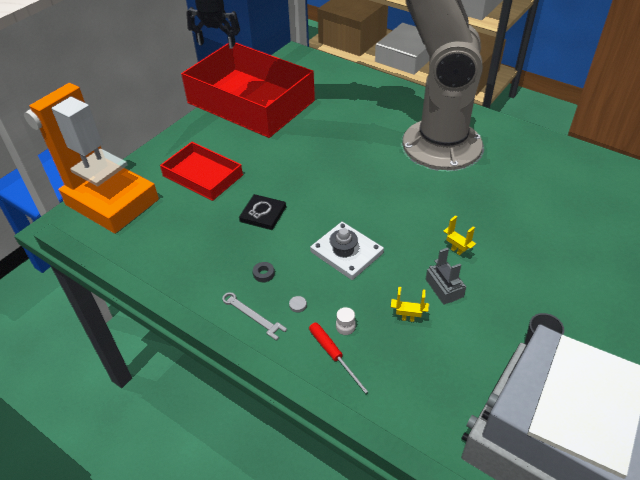

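The scene shows one grey pair of pliers in a grey stand (top view about (241,269), scene view about (445,275)). There are also two yellow look-alikes, at top (249,228) and (249,308). The grey pair fits the description, because it hangs in a stand. The ring on its black rest is at top (406,251), and the fixture is at (323,255).

```bash
cat > h.py <<'E'
import numpy as np, cv2
from scipy.spatial.transform import Rotation as R
def ray(d,uv,z):
    V=np.array(d["view"]);K=np.array(d["K"]);Rm=V[:3,:3];c=-Rm.T@V[:3,3]
    r=(Rm.T@np.linalg.inv(K)@np.array([uv[0],uv[1],1.]))
    return c+r*(z-c[2])/r[2]
def cloud(d):
    V=np.array(d["view"]);K=np.array(d["K"]);z=d["z_map"];v,u=np.mgrid[:480,:640]
    P=np.stack([(u-K[0,2])/K[0,0]*z,(v-K[1,2])/K[1,1]*z,z],-1)
    P=(P-V[:3,3])@V[:3,:3]; P[z==0]=np.nan
    return P
def proj(d,p):
    q=d["K"]@(d["view"][:3,:3]@np.array(p)+d["view"][:3,3]);return q[:2]/q[2]
def quat(q): return R.from_quat([q[1],q[2],q[3],q[0]])
def down(yaw):
    "tool z down, tool y along yaw angle in world"
    y=np.array([np.cos(yaw),np.sin(yaw),0]);z=np.array([0,0,-1.]);return R.from_matrix(np.stack([np.cross(y,z),y,z],1))
def rel(s,pos,rot=None):
    r0=quat(s["eef_rot"]);d=r0.inv().apply(np.array(pos)-s["tool_pos"])
    rv=(r0.inv()*rot).as_rotvec() if rot is not None else np.zeros(3)
    print("rel",np.round(d,4),np.round(rv,4))
def snap(n,f):
    from station import bot
    d=bot.snapshot(n);cv2.imwrite(f"pics/{f}.png",d["img"][:,:,::-1]);np.savez(f"{f}.npz",**d);return d
E
python3 - <<'E'
from h import *
from station import bot
d=dict(np.load("top0.npz"));e=dict(np.load("scene0.npz"))
P=cloud(d)
for n,uv,z in [("stand",(241,269),.05),("fix",(323,257),.022),("rest",(406,252),.02)]:
    p=ray(d,uv,z);print(n,p.round(3),P[uv[1],uv[0]].round(3), proj(e,p).round(0))
c=e["img"][200:350,380:510,::-1];a=cv2.resize(c,None,fx=4,fy=4,interpolation=cv2.INTER_CUBIC)[:600]
cv2.imwrite("pics/crop1.png",a)
r=quat(bot.sense()["eef_rot"]);print(r.as_matrix().round(3))
w=snap("wrist","w0");print(w["view"].round(3), w["K"].round(1));
V=w["view"];c=-V[:3,:3].T@V[:3,3];print("cam in tool",r.inv().apply(c-bot.sense()["tool_pos"]), (V[:3,:3]@r.as_matrix()).round(3))
E
```

```text
stand [0.482 0.251 0.05 ] [0.481 0.251 0.055] [444. 271.]
fix [0.516 0.001 0.022] [0.51  0.001 0.058] [345. 244.]
rest [ 0.524 -0.26   0.02 ] [ 0.523 -0.259  0.024] [261. 207.]
[[ 0.933  0.36  -0.001]
 [ 0.36  -0.933  0.002]
 [-0.    -0.002 -1.   ]]
[[ 0.359 -0.933 -0.002 -0.673]
 [-0.894 -0.344  0.286 -0.036]
 [-0.268 -0.101 -0.958  0.379]
 [ 0.     0.     0.     1.   ]] [[379.4   0.  312.6]
 [  0.  379.4 234.8]
 [  0.    0.    1. ]]
cam in tool [ 0.07309543 -0.00059166 -0.14214134] [[-0.001  1.     0.   ]
 [-0.958 -0.001 -0.286]
 [-0.286 -0.     0.958]]
```

View pics/crop1.png

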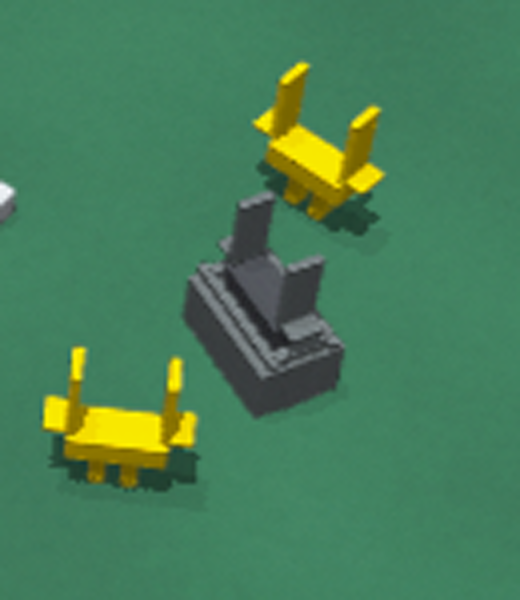

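The crop confirms it: the grey pliers stand in the grey stand, and the two yellow pairs are separate look-alikes that I'll leave alone. On the way there I'll take close wrist views of the rest, then the fixture, then the stand.

```bash
python3 - <<'E'
from h import *
from station import bot
rel(bot.sense(),[.50,-.26,.23],down(-np.pi/2))
E
```

```text
rel [ 0.3731 -0.2522  0.0009] [-1.300e-03  3.000e-04  3.679e-01]
```

The manual's scale: shifts go in shares of 0.75 m and turns go in shares of pi rad. Converting my numbers, 0.373 m is 0.4973, -0.252 m is -0.336, 0.368 rad is 0.1171.

Emit:
{"method": "drive_effector", "body": {
  "offsets": {"segments": [[0.085,0.4973,-0.336,0,0,0,0.1171],[0.085,0.4973,-0.336,0,0,0,0.1171],[0.085,0.4973,-0.336,0,0,0,0.1171],[0.085,0.4973,-0.336,0,0,0,0.1171],[0.085,0.4973,-0.336,0,0,0,0.1171],[0.085,0.4973,-0.336,0,0,0,0.1171],[0.085,0.4973,-0.336,0,0,0,0.1171],[0.085,0.4973,-0.336,0,0,0,0.1171]]}
}}

```text
time_s: 1.15
tool_pos: [0.5029, -0.2553, 0.2312]
eef_rot: [-0.001, 1.0, 0.004, 0.0]
contact_force: [0.1, -0.9, -0.3]
opening: 0.0849
finger_force: 0.0
```

```bash
python3 - <<'E'
from h import *
from station import bot
snap("wrist","w1");s=bot.sense();print(s['tool_pos'],s['qpos'])
rel(s,[.50,0,.23],down(-np.pi/2))
E
```

```text
[ 0.50254711 -0.25621532  0.23114578] [ 0.42818668  0.29861841 -0.08126473  1.82080736  0.0259537   1.02320814
 -1.22734909]
rel [-0.0009 -0.2562  0.0016] [-0.0016 -0.0006  0.0065]
```

View pics/w1.png

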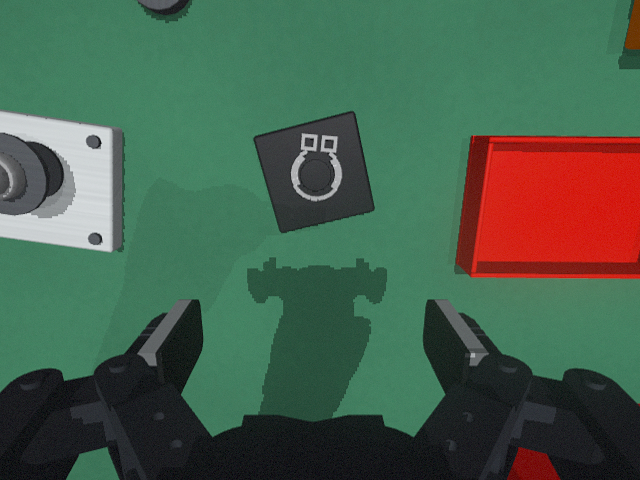

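The ring lies on the black rest with its eyes at about (309,143) and (329,144), its centre is at about (316,174), and the gap faces up in the image. Next is the fixture.

To row units: -0.25 m is -0.3333.

Emit:
{"method": "drive_effector", "body": {
  "offsets": {"segments": [[0.085,0,-0.3333,0,0,0,0],[0.085,0,-0.3333,0,0,0,0],[0.085,0,-0.3333,0,0,0,0],[0.085,0,-0.3333,0,0,0,0],[0.085,0,-0.3333,0,0,0,0],[0.085,0,-0.3333,0,0,0,0]]}
}}

```text
time_s: 1.95
tool_pos: [0.5, -0.0126, 0.2311]
eef_rot: [0.001, 1.0, -0.001, -0.0]
contact_force: [1.1, 0.2, -0.1]
opening: 0.085
finger_force: 0.0
```

```bash
python3 - <<'E'
from h import *
from station import bot
snap("wrist","w2");s=bot.sense()
rel(s,[.46,.25,.26],down(-np.pi/2-.5))
d=dict(np.load("w1.npz"));P=cloud(d)
g=cv2.cvtColor(d["img"],cv2.COLOR_RGB2GRAY)
roi=np.zeros_like(g);roi[125:215,280:355]=1
m=((g>110)&(roi>0)).astype(np.uint8)
cs,h=cv2.findContours(m,cv2.RETR_CCOMP,cv2.CHAIN_APPROX_NONE)
for c,hh in zip(cs,h[0]):
    if cv2.contourArea(c)<15: continue
    M=cv2.moments(c);uv=(M['m10']/M['m00'],M['m01']/M['m00']);print(hh[3]>=0,cv2.contourArea(c),np.round(uv,2),ray(d,uv,.025).round(4))
print("ring/rest depth z",np.nanmedian(P[150:200,290:340,2][m[150:200,290:340]>0]),np.nanmedian(P[195:215,290:310,2]))
# rest outline: dark
k=((g<75)&(np.arange(480)[:,None]<250)&(np.arange(480)[:,None]>100)&(abs(np.arange(640)[None]-314)<80)).astype(np.uint8)
k=((P[...,2]>.012)&(P[...,2]<.04)&(abs(np.arange(640)[None]-314)<90)&(np.arange(480)[:,None]<250)).astype(np.uint8)
c=max(cv2.findContours(k,0,2)[0],key=cv2.contourArea);b=cv2.minAreaRect(c);print("rest",b,ray(d,b[0],.02))
E
```

```text
rel [-0.041  -0.263  -0.0291] [1.100e-03 2.000e-04 4.964e-01]
False 1078.5 [317.03 161.47] [ 0.5414 -0.2579  0.025 ]
True 88.5 [328.59 143.63] [ 0.5572 -0.2681  0.025 ]
True 89.0 [308.85 141.69] [ 0.5588 -0.2504  0.025 ]
ring/rest depth z 0.024391806366025948 0.01967267469084455
rest ((315.2353210449219, 171.94117736816406), (102.35002899169922, 104.775390625), 75.96376037597656) [ 0.53135066 -0.25639304  0.02      ]
```

View pics/w2.png

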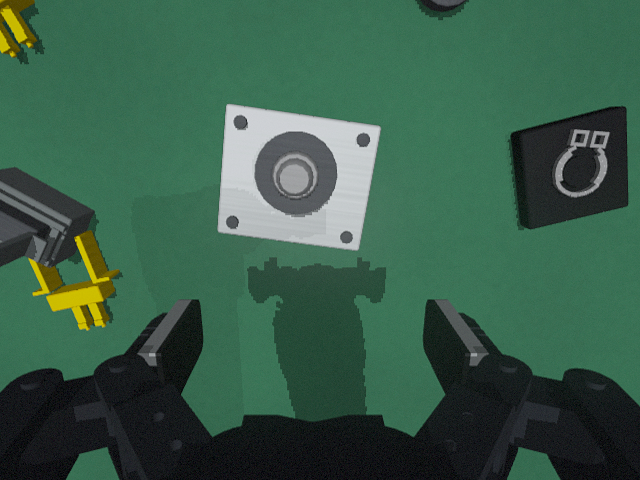

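The fixture is centred at about (296,174), with the nose top at (294,180). The stand and one yellow look-alike are at the left. Moving on to the stand while measuring the post.

To row units: -0.263 m is -0.3507, -0.04 m is -0.0533, 0.5 rad is 0.1592.

Emit:
{"method": "drive_effector", "body": {
  "offsets": {"segments": [[0.085,-0.0533,-0.3507,-0.04,0,0,0.1592],[0.085,-0.0533,-0.3507,-0.04,0,0,0.1592],[0.085,-0.0533,-0.3507,-0.04,0,0,0.1592],[0.085,-0.0533,-0.3507,-0.04,0,0,0.1592],[0.085,-0.0533,-0.3507,-0.04,0,0,0.1592],[0.085,-0.0533,-0.3507,-0.04,0,0,0.1592]]}
}}

```text
time_s: 2.75
tool_pos: [0.4604, 0.254, 0.2615]
eef_rot: [-0.001, 0.969, -0.246, 0.0]
contact_force: [0.1, -0.3, -0.7]
opening: 0.0851
finger_force: 0.0
```

```bash
python3 - <<'E'
from h import *
from station import bot
snap("wrist","w3")
d=dict(np.load("w2.npz"));P=cloud(d)
box=np.zeros((480,640),bool);box[95:260,210:390]=1
z=P[...,2];zz=z[box];h,e=np.histogram(zz[zz>.03],bins=np.arange(.03,.1,.002));print([(round(a,3),int(n)) for a,n in zip(e,h) if n])
for lo,hi in [(.07,.1),(.05,.063)]:
    k=((z>lo)&(z<hi)&box);zm=np.median(z[k]);k=(k&(abs(z-zm)<.0025)).astype(np.uint8)
    c=max(cv2.findContours(k,0,1)[0],key=cv2.contourArea);el=cv2.fitEllipse(c);print(zm,el,ray(d,el[0],zm).round(4))
k=(box&(z>.015)).astype(np.uint8)
E
```

```text
[(np.float64(0.054), 5), (np.float64(0.056), 693), (np.float64(0.058), 2800), (np.float64(0.06), 102), (np.float64(0.062), 7), (np.float64(0.064), 6), (np.float64(0.066), 13), (np.float64(0.068), 146), (np.float64(0.07), 394), (np.float64(0.072), 112), (np.float64(0.074), 10), (np.float64(0.076), 8), (np.float64(0.078), 14), (np.float64(0.08), 108), (np.float64(0.082), 143), (np.float64(0.084), 248), (np.float64(0.086), 554), (np.float64(0.088), 14)]
0.08421956865882434 ((294.0935363769531, 177.10951232910156), (34.230064392089844, 34.7790641784668), 110.67554473876953) [0.5325 0.002  0.0842]
0.05863271679528889 ((295.403564453125, 171.98204040527344), (81.39331817626953, 82.67716979980469), 151.2147216796875) [0.5331 0.0021 0.0586]
```

View pics/w3.png

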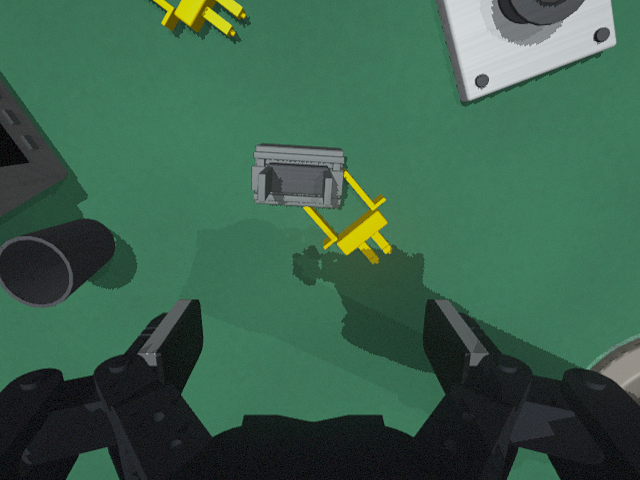

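The grey pliers are in the stand at about (299,180). A yellow look-alike is close by at (355,230), so I'll check its height and clearance while measuring the stand.

```bash
python3 - <<'E'
from h import *
from station import bot
s=bot.sense();print(s['time_s'],s['qpos'].round(2) if hasattr(s['qpos'],'round') else s['qpos'])
r=quat(s['eef_rot']);t=np.array(s['tool_pos'])
d=dict(np.load("w3.npz"));P=cloud(d);z=P[...,2];im=d["img"].astype(int)
y=(im[...,0]>150)&(im[...,2]<80)&(np.arange(480)[:,None]>150)&(np.arange(480)[:,None]<275)&(abs(np.arange(640)-345)<60)
Q=P[y];L=r.inv().apply(Q-t);print("yellow z pct",np.nanpercentile(Q[:,2],[2,25,50,75,98]).round(3),"tool min/max",np.nanmin(L,0).round(3),np.nanmax(L,0).round(3))
for v,u in [(178,350),(238,360),(255,372),(210,308)]:print((u,v),P[v,u].round(3))
box=np.zeros((480,640),bool);box[135:215,245:350]=1; st=box&~((im[...,0]>im[...,2]+40)|(im[...,1]>im[...,0]+25))
h,e=np.histogram(z[st],bins=np.arange(0,.13,.004));print([(round(float(a),3),int(n)) for a,n in zip(e,h) if n])
k=(st&(abs(z-.047)<.004)).astype(np.uint8)   # rim level
b=cv2.minAreaRect(cv2.findNonZero(k));print("rim",b,ray(d,b[0],.047).round(4))
for lo,hi in[(.09,.12),(.03,.075)]:
    p=st&(z>lo)&(z<hi);L=r.inv().apply(P[p]-t);print(lo,"tool",L.min(0).round(4),L.max(0).round(4),np.median(z[p]))
p=(st&(z>.085)).astype(np.uint8)
n,lab,stt,cen=cv2.connectedComponentsWithStats(p)
for i in range(1,n):
    if stt[i,4]>15: 
        A=P[lab==i];L=r.inv().apply(A-t);print(stt[i],"world",np.median(A,0).round(4),"tool",L.min(0).round(4),L.max(0).round(4))
a=cv2.resize(d["img"][125:275,210:410,::-1],None,fx=4,fy=4,interpolation=cv2.INTER_CUBIC);cv2.imwrite("pics/crop3.png",a)
E
```

```text
2.8 [-0.32  0.22 -0.34  1.86  0.09  1.08 -2.77]
yellow z pct [0.    0.022 0.024 0.025 0.027] tool min/max [-0.076 -0.013  0.233] [0.024 0.083 0.264]
(350, 178) [0.459 0.213 0.023]
(360, 238) [0.399 0.232 0.026]
(372, 255) [0.373 0.23  0.018]
(308, 210) [0.45  0.266 0.023]
[(0.0, 20), (0.004, 2), (0.008, 2), (0.012, 17), (0.016, 23), (0.02, 24), (0.024, 21), (0.028, 25), (0.032, 25), (0.036, 890), (0.04, 398), (0.044, 1172), (0.048, 67), (0.052, 92), (0.056, 1397), (0.06, 343), (0.064, 143), (0.068, 22), (0.072, 23), (0.076, 25), (0.08, 24), (0.084, 22), (0.088, 28), (0.092, 24), (0.096, 28), (0.1, 37), (0.104, 29), (0.108, 412)]
rim ((297.24658203125, 177.3053436279297), (89.44702911376953, 48.04435348510742), 3.532294511795044) [0.4875 0.2568 0.047 ]
0.09 tool [ 0.0085 -0.0459  0.1494] [0.0329 0.0122 0.1711] 0.10922743541075608
0.03 tool [-0.0098 -0.0605  0.1862] [0.0501 0.0257 0.2308] 0.047116984832155775
[258 169  11  32 313] world [0.5014 0.2772 0.109 ] tool [ 0.0114 -0.0459  0.1494] [ 0.033  -0.0395  0.1758]
[323 173  10  32 264] world [0.4746 0.234  0.1093] tool [0.0085 0.0054 0.1498] [0.0299 0.0122 0.1761]
```

View pics/crop3.png

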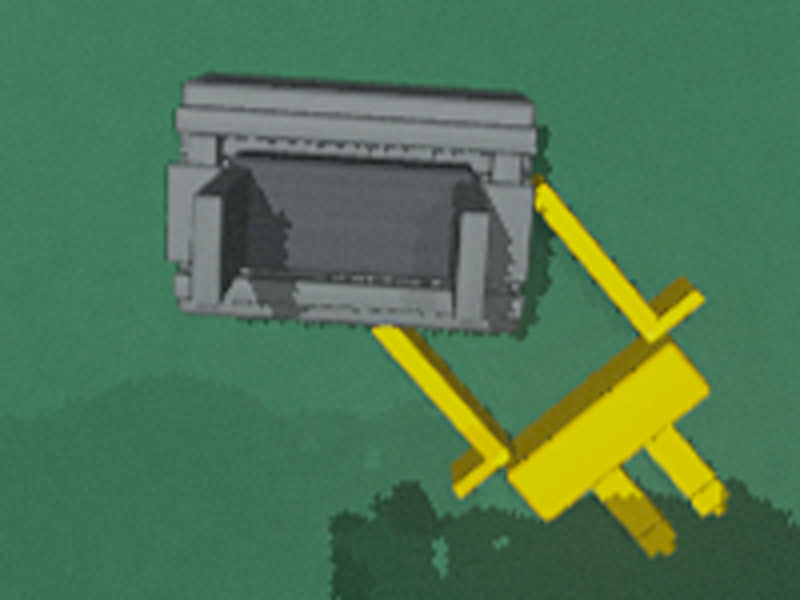

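The look-alike lies flat at 26 mm height, so it's clear of the fingers. Before grasping, I'll measure how far the fingertips swing forward at openings of 85, 58 and 35 mm.

To row units: 0.021 m is 0.028, -0.017 m is -0.0227, 0.06 rad is 0.0191.

```bash
cat > tips.py <<'E'
from h import *
from station import bot
import sys
d=snap("wrist",sys.argv[1]);s=bot.sense();r=quat(s['eef_rot']);t=np.array(s['tool_pos'])
L=r.inv().apply((cloud(d).reshape(-1,3)-t)).reshape(480,640,3)
for sg in(-1,1):
    m=(abs(L[...,0])<.02)&(sg*L[...,1]>.008)&(sg*L[...,1]<.06)&(L[...,2]>-.04)&(L[...,2]<.03)
    A=L[m];print(s['opening'],sg,len(A),"zmax pct",np.percentile(A[:,2],[50,90,97,99.5]).round(4),"|y|min",np.percentile(sg*A[:,1],1).round(4),"x",np.percentile(A[:,0],[1,99]).round(4))
E
python3 tips.py t85
```

```text
0.08485891815649561 -1 2609 zmax pct [-0.0293 -0.0182 -0.015  -0.0134] |y|min 0.0437 x [-0.0117  0.0105]
0.08485891815649561 1 2628 zmax pct [-0.0295 -0.0181 -0.0151 -0.0131] |y|min 0.0404 x [-0.0116  0.0106]
```

Emit:
{"method": "drive_effector", "body": {
  "offsets": {"segments": [[0.058,0.028,-0.0227,0,0,0,0.0191],[0.058,0.028,-0.0227,0,0,0,0.0191],[0.058,0.028,-0.0227,0,0,0,0.0191],[0.058,0.028,-0.0227,0,0,0,0.0191]]}
}}

```text
time_s: 3.35
tool_pos: [0.4866, 0.2563, 0.2612]
eef_rot: [0.0, 0.961, -0.277, -0.0]
contact_force: [0.1, -1.0, -0.2]
opening: 0.0581
finger_force: 0.0
```

```bash
python3 tips.py t58
```

```text
0.05809662669321585 -1 2655 zmax pct [-0.0257 -0.0114 -0.0075 -0.0049] |y|min 0.0291 x [-0.0105  0.0116]
0.05809662669321585 1 2653 zmax pct [-0.0257 -0.0115 -0.0076 -0.0048] |y|min 0.0284 x [-0.0104  0.0116]
```

Emit:
{"method": "drive_effector", "body": {
  "offsets": {"segments": [[0.035,0,0,0,0,0,0],[0.035,0,0,0,0,0,0],[0.035,0,0,0,0,0,0],[0.035,0,0,0,0,0,0]]}
}}

```text
time_s: 3.9
tool_pos: [0.4868, 0.2573, 0.2613]
eef_rot: [-0.0, 0.961, -0.276, 0.0]
contact_force: [0.0, -0.5, -0.1]
opening: 0.0351
finger_force: 0.0
```

```bash
python3 tips.py t35
```

```text
0.03526699756489987 -1 2591 zmax pct [-0.0261 -0.0095 -0.0047 -0.0016] |y|min 0.0179 x [-0.0106  0.0115]
0.03526699756489987 1 2591 zmax pct [-0.0262 -0.0095 -0.0048 -0.0019] |y|min 0.0168 x [-0.0105  0.0114]
```

To row units: 0.02 m is 0.0267.

Emit:
{"method": "drive_effector", "body": {
  "offsets": {"segments": [[0.085,0,0,0.0267,0,0,0],[0.085,0,0,0.0267,0,0,0],[0.085,0,0,0.0267,0,0,0],[0.085,0,0,0.0267,0,0,0],[0.085,0,0,0.0267,0,0,0]]}
}}

```text
time_s: 4.58
tool_pos: [0.4871, 0.2574, 0.2418]
eef_rot: [-0.0, 0.961, -0.276, 0.0]
contact_force: [0.7, -0.1, -0.2]
opening: 0.0851
finger_force: 0.0
```

```bash
cat > plates.py <<'E'
from h import *
from station import bot
import sys
d=snap("wrist",sys.argv[1]);s=bot.sense();r=quat(s['eef_rot']);t=np.array(s['tool_pos'])
P=cloud(d);L=r.inv().apply((P.reshape(-1,3)-t)).reshape(480,640,3)
zt=float(sys.argv[2])
m=((abs(P[...,2]-zt)<.006)&(abs(L[...,0])<.03)&(abs(L[...,1])<.045)).astype(np.uint8)
n,lab,st,c=cv2.connectedComponentsWithStats(m)
for i in range(1,n):
    if st[i,4]>40:
        A=L[lab==i];B=P[lab==i];print(st[i],"tool lo",np.percentile(A,2,0).round(4),"hi",np.percentile(A,98,0).round(4),"ctr",ray(d,np.add(c[i],0),np.median(B[:,2])).round(4),"med",np.median(A,0).round(4))
print(s['qpos'],t)
E
python3 plates.py p1 .110
```

```text
[276 207   9  30 252] tool lo [-0.0103 -0.0283  0.1308] hi [ 0.0112 -0.0224  0.137 ] ctr [0.5013 0.2782 0.1094] med [ 0.0008 -0.0251  0.1323]
[345 207   9  30 253] tool lo [-0.0102  0.0235  0.1309] hi [0.0112 0.0294 0.1364] ctr [0.4741 0.2345 0.1094] med [0.0012 0.0264 0.1323]
[-0.33013343  0.28359438 -0.32527886  1.82591754  0.1035791   1.04790565
 -2.8261158 ] [0.48703417 0.25733472 0.24169785]
```

To row units: 0.181 m is 0.2413, 0.0005 m is 0.0007.

Emit:
{"method": "drive_effector", "body": {
  "offsets": {"segments": [[0.085,0,0,0.0667,0,0,0],[0.085,0,0,0.1333,0,0,0],[0.085,0.0007,0.0007,0.1867,0,0,0],[0.085,0.0007,0.0007,0.22,0,0,0],[0.085,0.0007,0.0007,0.2413,0,0,0],[0.085,0.0007,0.0007,0.2413,0,0,0]]}
}}

```text
time_s: 5.38
tool_pos: [0.4866, 0.2564, 0.0597]
eef_rot: [0.001, 0.961, -0.276, -0.001]
contact_force: [-0.9, 1.2, 1.1]
opening: 0.085
finger_force: 0.0
```

```bash
python3 -c "
from station import bot;s=bot.sense();print(s['qpos'],s['tool_pos'])"
```

```text
[-0.39886089  0.51370334 -0.2526009   1.97433477  0.19686964  0.67826678
 -2.90504912] [0.48660871 0.25641318 0.05970089]
```

To row units: -0.001 m is -0.0013.

Emit:
{"method": "drive_effector", "body": {
  "offsets": {"segments": [[0.070,0,0,-0.0013,0,0,0],[0.060,0,0,-0.0013,0,0,0],[0.0565,0,0,-0.0013,0,0,0],[0.0565,0,0,-0.0013,0,0,0],[0.0565,0,0,-0.0013,0,0,0],[0.0565,0,0,-0.0013,0,0,0]]}
}}

```text
time_s: 6.12
tool_pos: [0.4877, 0.2567, 0.0626]
eef_rot: [-0.001, 0.961, -0.277, 0.001]
contact_force: [-1.5, -1.3, 5.7]
opening: 0.0569
finger_force: 8.2
```

Emit:
{"method": "drive_effector", "body": {
  "offsets": {"segments": [[0.0565,0,0,-0.0133,0,0,0],[0.0565,0,0,-0.0267,0,0,0],[0.0565,0,0,-0.0267,0,0,0]]}
}}

```text
time_s: 6.5
tool_pos: [0.4877, 0.257, 0.0825]
eef_rot: [-0.001, 0.961, -0.277, 0.001]
contact_force: [-0.2, -0.3, -1.8]
opening: 0.0567
finger_force: 8.2
```

To row units: -0.115 m is -0.1533, -0.06 m is -0.08.

Emit:
{"method": "drive_effector", "body": {
  "offsets": {"segments": [[0.0565,0,0,-0.08,0,0,0],[0.0565,0,0,-0.1533,0,0,0],[0.0565,0,0,-0.1533,0,0,0]]}
}}

```text
time_s: 6.88
tool_pos: [0.4895, 0.2583, 0.2009]
eef_rot: [-0.003, 0.961, -0.277, 0.003]
contact_force: [0.7, -0.2, -2.2]
opening: 0.0568
finger_force: 8.2
```

```bash
python3 - <<'E'
from h import *
from station import bot
s=bot.sense();print(s['tool_pos'],s['qpos'])
def eyes(d,roi,thr,up=4):
    u0,u1,v0,v1=roi;g=cv2.cvtColor(d["img"],cv2.COLOR_RGB2GRAY)[v0:v1,u0:u1]
    g=cv2.resize(g,None,fx=up,fy=up,interpolation=cv2.INTER_CUBIC);m=(g>thr).astype(np.uint8)
    cs,h=cv2.findContours(m,cv2.RETR_CCOMP,cv2.CHAIN_APPROX_NONE)
    out=[]
    for c,hh in zip(cs,h[0]):
        a=cv2.contourArea(c)/up**2
        if hh[3]>=0 and a>10:
            M=cv2.moments(c);uv=((M['m10']/M['m00']+.5)/up-.5+u0,(M['m01']/M['m00']+.5)/up-.5+v0);out.append((round(a),np.round(uv,1),ray(d,uv,.025).round(4)))
    return out
for f,roi,t in[("w1",(280,355,125,215),110),("w2",(540,620,115,210),110),("top0",(385,430,230,275),110),("scene0",(240,290,190,230),130)]:
    print(f,*eyes(dict(np.load(f+".npz")),roi,t),sep="\n ")
E
```

```text
[0.48952563 0.25832808 0.20088966] [-0.35721524  0.32363215 -0.29496699  1.8713299   0.11480496  0.953729
 -2.83462983]
w1
 (78, array([328.6, 143.6]), array([ 0.5573, -0.2681,  0.025 ]))
 (78, array([308.7, 141.8]), array([ 0.5587, -0.2503,  0.025 ]))
w2
 (87, array([599.2, 139.2]), array([ 0.557 , -0.2677,  0.025 ]))
 (87, array([579.5, 137.7]), array([ 0.5584, -0.2499,  0.025 ]))
top0
 (100, array([405.9, 250.1]), array([ 0.5295, -0.2588,  0.025 ]))
 (1073, array([405. , 251.9]), array([ 0.5238, -0.2557,  0.025 ]))
scene0
```

```bash
python3 - <<'E'
from h import *
from station import bot
rel(bot.sense(),[.5578,-.259,.2],down(np.radians(-94.5)))
E
```

```text
rel [ 0.3328  0.4019 -0.001 ] [-0.0069 -0.0061 -0.4818]
```

To row units: 0.402 m is 0.536, 0.333 m is 0.444, -0.482 rad is -0.1534.

Emit:
{"method": "drive_effector", "body": {
  "offsets": {"segments": [[0.0565,0.444,0.536,0,0,0,-0.1534],[0.0565,0.444,0.536,0,0,0,-0.1534],[0.0565,0.444,0.536,0,0,0,-0.1534],[0.0565,0.444,0.536,0,0,0,-0.1534],[0.0565,0.444,0.536,0,0,0,-0.1534],[0.0565,0.444,0.536,0,0,0,-0.1534],[0.0565,0.444,0.536,0,0,0,-0.1534],[0.0565,0.444,0.536,0,0,0,-0.1534]]}
}}

```text
time_s: 7.88
tool_pos: [0.5506, -0.2309, 0.1949]
eef_rot: [-0.0, 0.999, -0.039, -0.001]
contact_force: [0.9, 0.3, -1.5]
opening: 0.0568
finger_force: 8.2
```

Emit:
{"method": "drive_effector", "body": {
  "offsets": {"segments": [[0.0565,0,0.0267,0,0,0,0],[0.0565,0,0.0267,0,0,0,0],[0.0565,0,0.0267,0,0,0,0]]}
}}

```text
time_s: 8.25
tool_pos: [0.5498, -0.2464, 0.1957]
eef_rot: [-0.001, 0.999, -0.038, -0.0]
contact_force: [-0.4, 0.6, -1.8]
opening: 0.0568
finger_force: 8.2
```

```bash
python3 - <<'E'
from h import *
from station import bot
s=bot.sense();rel(s,[.5578,-.259,.13],down(np.radians(-94.5)));print(s['tool_pos'],s['qpos'])
E
```

```text
rel [0.0089 0.012  0.0656] [-0.0017  0.001   0.0031]
[ 0.54984406 -0.24644057  0.19566024] [ 0.43525588  0.40051806 -0.15116022  1.76192634  0.06877741  0.98568798
 -1.38848474]
```

To row units: 0.066 m is 0.088, 0.03 m is 0.04, 0.003 rad is 0.001.

Emit:
{"method": "drive_effector", "body": {
  "offsets": {"segments": [[0.0565,0.012,0.016,0.04,0,0,0.001],[0.0565,0.012,0.016,0.088,0,0,0.001],[0.0565,0.012,0.016,0.088,0,0,0.001],[0.0565,0.012,0.016,0.088,0,0,0.001]]}
}}

```text
time_s: 8.75
tool_pos: [0.5588, -0.2604, 0.1316]
eef_rot: [-0.0, 0.999, -0.04, 0.001]
contact_force: [0.8, -0.3, -1.3]
opening: 0.0562
finger_force: 8.2
```

```bash
python3 - <<'E'
from h import *
from station import bot
d=snap("wrist","w5");s=bot.sense();rel(s,[.5578,-.259,.1],down(np.radians(-94.5)));print(s['tool_pos'])
r=quat(s['eef_rot'])
for x,y,z in[(.5573,-.2679,.025),(.5585,-.2501,.025)]:print("eye px",proj(d,(x,y,z)).round(1))
for y in(-.01,.01):print("pin end px",proj(d,s['tool_pos']+r.apply([0,y,.0546])).round(1))
c=d["img"][60:360,160:480,::-1];cv2.imwrite("pics/crop5.png",cv2.resize(c,(640,600),interpolation=cv2.INTER_CUBIC))
E
```

```text
rel [-0.0016 -0.0019  0.032 ] [ 0.0003 -0.0025 -0.0011]
[ 0.55911756 -0.26097442  0.13204589]
eye px [324.7 234.4]
eye px [298.6 234.7]
pin end px [296.6 259. ]
pin end px [333. 259.]
```

View pics/crop5.png

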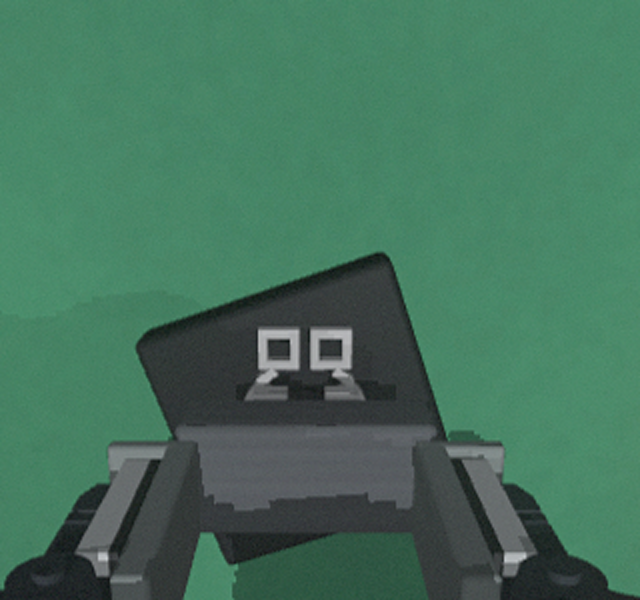

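The view shows the eyes at full-image pixels of about (300,234) and (326,234), with the pliers' body just behind them. The prediction was (298.6,234.5) and (324.7,234.5), about 1 mm off. I'll settle, go lower and refine.

To row units: 0.015 m is 0.02, -0.002 m is -0.0027.

Emit:
{"method": "drive_effector", "body": {
  "offsets": {"segments": [[0.0565,-0.002,-0.0027,0.02,0,0,0],[0.0565,-0.002,-0.0027,0.02,0,0,0],[0.0565,-0.002,-0.0027,0.02,0,0,0]]}
}}

```text
time_s: 9.18
tool_pos: [0.5564, -0.2597, 0.1153]
eef_rot: [-0.0, 0.999, -0.041, -0.0]
contact_force: [0.7, -0.5, -1.6]
opening: 0.0566
finger_force: 8.2
```

```bash
cat > eyes.py <<'E'
from h import *
from station import bot
import sys
def eyes(d,roi,thr,z,up=4):
    u0,u1,v0,v1=roi;g=cv2.cvtColor(d["img"],cv2.COLOR_RGB2GRAY)[v0:v1,u0:u1]
    g=cv2.resize(g,None,fx=up,fy=up,interpolation=cv2.INTER_CUBIC);m=(g>thr).astype(np.uint8)
    cs,h=cv2.findContours(m,cv2.RETR_CCOMP,cv2.CHAIN_APPROX_NONE);out=[]
    for c,hh in zip(cs,h[0]):
        a=cv2.contourArea(c)/up**2
        if hh[3]>=0 and 30<a<1500:
            b=cv2.minAreaRect(c);uv=((b[0][0]+.5)/up-.5+u0,(b[0][1]+.5)/up-.5+v0);out.append((round(a),np.round(uv,1),ray(d,uv,z)))
    return out
if __name__=="__main__":
    for f in ["w5",None]:
        d=dict(np.load("w5.npz")) if f else snap("wrist",sys.argv[1])
        E=eyes(d,(270,360,205,262),130,.025)
        for e in E:print(e[0],e[1],e[2].round(4))
        if len(E)==2: 
            a,b=E[0][2],E[1][2];v=(b-a)*np.sign((b-a)[1]);print("mid",((a+b)/2).round(4),"len",np.linalg.norm(v).round(4),"yaw",np.degrees(np.arctan2(v[1],v[0])).round(2))
    s=bot.sense();r=quat(s['eef_rot']);print(s['tool_pos'],"tool y yaw",np.degrees(np.arctan2(r.as_matrix()[1,1],r.as_matrix()[0,1])))
    print("eyes in tool",*[r.inv().apply(e[2]-s['tool_pos']).round(4) for e in E])
    P=cloud(d);L=r.inv().apply(P.reshape(-1,3)-s['tool_pos'])
    m=(abs(L[:,0])<.03)&(abs(L[:,1])<.03)&(L[:,2]<0.012)&(L[:,2]>-.048);A=L[m];
    for sg in(-1,1):
        B=A[(sg*A[:,1]>.02)];print(sg,len(B),np.percentile(B,[1,50,99],axis=0).round(4).tolist())
E
python3 eyes.py w6
```

```text
135 [324.8 234.4] [ 0.5573 -0.2679  0.025 ]
135 [299.  234.4] [ 0.5587 -0.2504  0.025 ]
mid [ 0.558  -0.2592  0.025 ] len 0.0176 yaw 85.43
150 [326.8 237.8] [ 0.5572 -0.2682  0.025 ]
157 [298.9 237.8] [ 0.5587 -0.2503  0.025 ]
mid [ 0.558  -0.2592  0.025 ] len 0.0179 yaw 85.31
[ 0.55663093 -0.25981822  0.11553052] tool y yaw -94.65984603766246
eyes in tool [0.0012 0.0082 0.0905] [ 0.0013 -0.0096  0.0905]
-1 4328 [[-0.0109, -0.0298, -0.0475], [0.0062, -0.0239, -0.0304], [0.0122, -0.0203, 0.009]]
1 4518 [[-0.0107, 0.0203, -0.0475], [0.0074, 0.023, -0.0324], [0.0121, 0.0298, 0.0083]]
```

To row units: 0.03 m is 0.04, -0.0007 m is -0.0009.

Emit:
{"method": "drive_effector", "body": {
  "offsets": {"segments": [[0.0565,0.0011,-0.0009,0.02,0,0,0],[0.0565,0.0011,-0.0009,0.04,0,0,0],[0.0565,0.0011,-0.0009,0.04,0,0,0],[0.0565,0.0011,-0.0009,0.04,0,0,0]]}
}}

```text
time_s: 9.72
tool_pos: [0.5573, -0.259, 0.085]
eef_rot: [-0.0, 0.999, -0.041, -0.0]
contact_force: [0.1, -0.0, -1.7]
opening: 0.0566
finger_force: 8.2
```

```bash
sed -i 's/for f in \["w5",None\]/for f in [None]/' eyes.py; python3 eyes.py w7
```

```text
[ 0.5575827  -0.25913314  0.0854535 ] tool y yaw -94.65343565382334
eyes in tool
-1 4330 [[-0.011, -0.0298, -0.0474], [0.0063, -0.0239, -0.0302], [0.0122, -0.0204, 0.0092]]
1 4508 [[-0.0107, 0.0203, -0.0473], [0.0072, 0.0231, -0.0321], [0.0121, 0.0298, 0.0084]]
```

To row units: 0.007 m is 0.0093, 0.004 m is 0.0053.

Emit:
{"method": "drive_effector", "body": {
  "offsets": {"segments": [[0.0565,0,0,0.0053,0,0,0],[0.0565,0,0,0.0093,0,0,0],[0.0565,0,0,0.0093,0,0,0]]}
}}

```text
time_s: 10.15
tool_pos: [0.5571, -0.259, 0.078]
eef_rot: [-0.0, 0.999, -0.041, -0.0]
contact_force: [0.6, -0.4, -1.3]
opening: 0.0566
finger_force: 8.2
```

Emit:
{"method": "drive_effector", "body": {
  "offsets": {"segments": [[0.0565,0,0,0.0033,0,0,0],[0.0565,0,0,0.0033,0,0,0]]}
}}

```text
time_s: 10.4
tool_pos: [0.5572, -0.259, 0.0756]
eef_rot: [-0.0, 0.999, -0.041, -0.0]
contact_force: [-1.0, 0.0, -1.7]
opening: 0.0569
finger_force: 8.2
```

To row units: 0.001 m is 0.0013.

Emit:
{"method": "drive_effector", "body": {
  "offsets": {"segments": [[0.0565,0,0,0.0013,0,0,0],[0.0565,0,0,0.0013,0,0,0]]}
}}

```text
time_s: 10.65
tool_pos: [0.5575, -0.2591, 0.0752]
eef_rot: [0.0, 0.999, -0.041, 0.0]
contact_force: [-0.9, 0.2, 1.6]
opening: 0.0568
finger_force: 8.7
```

Emit:
{"method": "drive_effector", "body": {
  "offsets": {"segments": [[0.0565,0,0,0.0013,0,0,0],[0.0565,0,0,0.0013,0,0,0]]}
}}

```text
time_s: 10.9
tool_pos: [0.5582, -0.2592, 0.075]
eef_rot: [0.0, 0.999, -0.041, 0.001]
contact_force: [-1.0, 0.9, 7.5]
opening: 0.0567
finger_force: 9.2
```

The manual's scale: shifts go in shares of 0.75 m and turns go in shares of pi rad. Converting my numbers, -0.0023 m is -0.0031, -0.0015 m is -0.002.

Emit:
{"method": "drive_effector", "body": {
  "offsets": {"segments": [[0.052,0,0,-0.0011,0,0,0],[0.047,0,0,-0.002,0,0,0],[0.042,0,0,-0.0031,0,0,0],[0.042,0,0,-0.0031,0,0,0]]}
}}

```text
time_s: 11.4
tool_pos: [0.5589, -0.26, 0.0774]
eef_rot: [0.001, 0.999, -0.041, 0.002]
contact_force: [1.2, -0.9, 6.9]
opening: 0.0421
finger_force: 17.7
```

Emit:
{"method": "drive_effector", "body": {
  "offsets": {"segments": [[0.038,0,0,-0.0008,0,0,0],[0.035,0,0,-0.0013,0,0,0],[0.035,0,0,-0.0013,0,0,0]]}
}}

```text
time_s: 11.78
tool_pos: [0.5587, -0.2606, 0.0783]
eef_rot: [0.001, 0.999, -0.041, 0.002]
contact_force: [0.6, -2.6, 5.6]
opening: 0.0356
finger_force: 21.5
```

```bash
python3 - <<'E'
from h import *
d=dict(np.load("w1.npz"));g=cv2.cvtColor(d["img"],cv2.COLOR_RGB2GRAY)
ex=np.array([np.cos(np.radians(-4.6)),np.sin(np.radians(-4.6)),0]);ey=np.array([-ex[1],ex[0],0]);c=np.array([.558,-.2592,.025])-.028*ex
print("ring ctr",c)
G=cv2.GaussianBlur(g,(0,0),.5).astype(np.float32)
for phi in range(-180,180,15):
    rr=np.arange(.013,.027,.0005);p=[proj(d,c+r*(np.cos(np.radians(phi))*ex+np.sin(np.radians(phi))*ey)) for r in rr]
    v=cv2.remap(G,np.float32([q[0] for q in p])[None],np.float32([q[1] for q in p])[None],1)[0]
    on=np.where(v>115)[0];print(phi,[(rr[on[0]]*1e3,rr[on[-1]]*1e3) if len(on) else None])
E
```

```text
ring ctr [ 0.53009019 -0.25695443  0.025     ]
-180 [(np.float64(20.500000000000004), np.float64(24.500000000000007))]
-165 [(np.float64(20.500000000000004), np.float64(24.000000000000007))]
-150 [(np.float64(20.500000000000004), np.float64(24.000000000000007))]
-135 [(np.float64(20.500000000000004), np.float64(24.000000000000007))]
-120 [(np.float64(17.0), np.float64(23.500000000000007))]
-105 [(np.float64(17.5), np.float64(23.500000000000007))]
-90 [(np.float64(17.5), np.float64(23.500000000000007))]
-75 [(np.float64(17.5), np.float64(23.000000000000007))]
-60 [(np.float64(17.0), np.float64(23.000000000000007))]
-45 [(np.float64(17.5), np.float64(23.500000000000007))]
-30 [(np.float64(21.000000000000004), np.float64(26.50000000000001))]
-15 [(np.float64(22.000000000000007), np.float64(25.000000000000007))]
0 [None]
15 [(np.float64(22.000000000000007), np.float64(24.500000000000007))]
30 [(np.float64(20.500000000000004), np.float64(26.50000000000001))]
45 [(np.float64(17.0), np.float64(23.500000000000007))]
60 [(np.float64(17.0), np.float64(23.000000000000007))]
75 [(np.float64(17.0), np.float64(23.000000000000007))]
90 [(np.float64(17.0), np.float64(23.000000000000007))]
105 [(np.float64(17.0), np.float64(23.000000000000007))]
120 [(np.float64(17.0), np.float64(23.000000000000007))]
135 [(np.float64(20.500000000000004), np.float64(24.000000000000007))]
150 [(np.float64(20.500000000000004), np.float64(24.000000000000007))]
165 [(np.float64(20.500000000000004), np.float64(24.000000000000007))]
```

The land profile shows the lands spanning about ±40° to ±127° on a 17 mm radius. Opened to 0.18, the ring clears the shaft best when its origin is centred on the post. I'll set the opening to 34 mm and lift.

To row units: -0.04 m is -0.0533, -0.025 m is -0.0333.

Emit:
{"method": "drive_effector", "body": {
  "offsets": {"segments": [[0.034,0,0,-0.0013,0,0,0],[0.034,0,0,-0.0027,0,0,0],[0.034,0,0,-0.0053,0,0,0],[0.034,0,0,-0.0107,0,0,0],[0.034,0,0,-0.0187,0,0,0],[0.034,0,0,-0.0333,0,0,0],[0.034,0,0,-0.0533,0,0,0],[0.034,0,0,-0.0533,0,0,0]]}
}}

```text
time_s: 12.78
tool_pos: [0.5586, -0.2596, 0.1192]
eef_rot: [0.001, 0.999, -0.041, 0.002]
contact_force: [1.0, 0.2, -2.3]
opening: 0.0341
finger_force: 20.6
```

```bash
python3 - <<'E'
from h import *
from station import bot
s=bot.sense();print(s['tool_pos'],s['contact_force'],s['opening'])
d=snap("wrist","w8");snap("scene","s8")
c=d["img"][150:350,200:440,::-1];cv2.imwrite("pics/crop8.png",cv2.resize(c,(720,600),interpolation=cv2.INTER_CUBIC))
r=quat(s['eef_rot']);print(r.as_matrix().round(3).tolist())
P=cloud(d);L=r.inv().apply(P.reshape(-1,3)-s['tool_pos']).reshape(480,640,3)
m=(abs(L[...,1])<.04)&(L[...,2]>.043)&(L[...,2]<.062)&(L[...,0]>-.03)&(L[...,0]<.04)
A=L[m];print(len(A),np.percentile(A,[1,50,99],axis=0).round(4).tolist())
for sg in(-1,1):
    B=A[(sg*A[:,1]>0)];print(sg,len(B),np.percentile(B,[1,50,99],axis=0).round(4).tolist())
E
```

```text
[ 0.5586079  -0.2595646   0.11917639] [ 0.97763584  0.22992172 -2.30353068] 0.034129252570625254
[[0.997, -0.081, 0.003], [-0.081, -0.997, -0.001], [0.004, 0.001, -1.0]]
614 [[0.0015, -0.0263, 0.0472], [0.0049, 0.0106, 0.0539], [0.0078, 0.025, 0.059]]
-1 306 [[0.0016, -0.0267, 0.0474], [0.0049, -0.0188, 0.0539], [0.0078, -0.0121, 0.0589]]
1 308 [[0.0015, 0.0107, 0.047], [0.0049, 0.0174, 0.054], [0.0078, 0.0252, 0.0591]]
```

View pics/crop8.png

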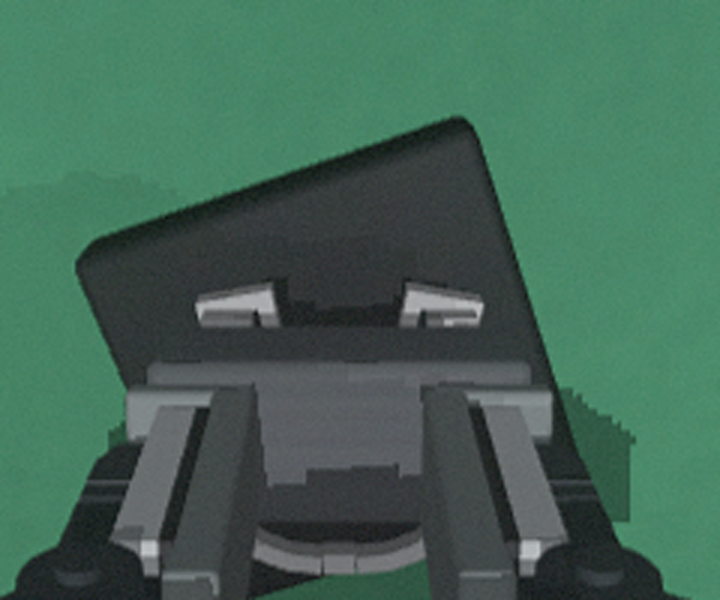

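The ring is hanging on the pins. Its lug fronts are at crop (235,303) and (443,303), and its back shows at (340,560). Now I'll compute its origin in the tool frame and the move to the post.

```bash
python3 - <<'E'
from h import *
from station import bot
s=bot.sense();r=quat(s['eef_rot']);t=np.array(s['tool_pos']);d=dict(np.load("w8.npz"))
P=cloud(d);L=r.inv().apply(P.reshape(-1,3)-t).reshape(480,640,3)
zr=t[2]-.0533
th=.19;c,sn=np.cos(th),np.sin(th)
for n,q in[("Lin",(290,244)),("Lout",(265.7,249)),("Rin",(336,244)),("Rout",(361,249)),("back",(313.3,341))]:
    p=r.inv().apply(ray(d,q,zr)-t);print(n,p.round(4))
g=L[320:345,300:327];m=(g[...,2]>.045)&(g[...,2]<.065);print("back pts",m.sum(),np.percentile(g[m],[1,50,99],axis=0).round(4).tolist() if m.any() else None)
for x,y in[(35,2),(35,16),(28,9)]:
    X=x+22;print((x,y),"->",round(X*c-y*sn-22,2),round(X*sn+y*c,2))
rel(s,[.5328,.002,.2],down(np.radians(-94.65)))
E
```

```text
Lin [ 0.0101 -0.0127  0.0533]
Lout [ 0.0073 -0.026   0.0533]
Rin [0.0101 0.0125 0.0533]
Rout [0.0072 0.0263 0.0533]
back [-0.0501  0.0001  0.0533]
back pts 261 [[-0.0493, -0.0078, 0.0506], [-0.0456, -0.0001, 0.0525], [-0.0442, 0.0076, 0.0574]]
(35, 2) -> 33.6 12.73
(35, 16) -> 30.95 26.48
(28, 9) -> 25.4 18.28
rel [-0.0457 -0.2582 -0.0826] [ 0.0002 -0.0006 -0.0001]
```

To row units: -0.06 m is -0.08, -0.03 m is -0.04.

Emit:
{"method": "drive_effector", "body": {
  "offsets": {"segments": [[0.034,0,0,-0.04,0,0,0],[0.034,0,0,-0.08,0,0,0],[0.034,0,0,-0.08,0,0,0]]}
}}

```text
time_s: 13.25
tool_pos: [0.5587, -0.2595, 0.179]
eef_rot: [0.001, 0.999, -0.041, 0.002]
contact_force: [0.3, -0.4, -2.2]
opening: 0.0345
finger_force: 20.6
```

Emit:
{"method": "drive_effector", "body": {
  "offsets": {"segments": [[0.034,0,-0.0533,0,0,0,0],[0.034,0,-0.1067,0,0,0,0],[0.034,0,-0.16,0,0,0,0],[0.034,0,-0.2133,0,0,0,0],[0.034,0,-0.2667,0,0,0,0],[0.034,0,-0.3067,0,0,0,0],[0.034,0,-0.32,0,0,0,0],[0.034,0,-0.32,0,0,0,0]]}
}}

```text
time_s: 14.25
tool_pos: [0.5763, -0.0201, 0.1762]
eef_rot: [0.0, 0.999, -0.04, -0.001]
contact_force: [0.4, -0.7, -2.3]
opening: 0.0343
finger_force: 20.6
```

```bash
python3 - <<'E'
from h import *
from station import bot
s=bot.sense();print(s['tool_pos'],s['contact_force'],s['opening']);rel(s,[.5569,0,.16],down(np.radians(-94.65)))
E
```

```text
[ 0.57628719 -0.02010993  0.17618276] [ 0.43290184 -0.71598973 -2.34253744] 0.034265014701023624
rel [-0.0209 -0.0185  0.0162] [0.0005 0.0015 0.0005]
```

To row units: -0.021 m is -0.028, -0.0185 m is -0.0247.

Emit:
{"method": "drive_effector", "body": {
  "offsets": {"segments": [[0.034,-0.028,-0.0247,0.0133,0,0,0],[0.034,-0.028,-0.0247,0.0133,0,0,0],[0.034,-0.028,-0.0247,0.0133,0,0,0],[0.034,-0.028,-0.0247,0.0133,0,0,0]]}
}}

```text
time_s: 14.75
tool_pos: [0.558, -0.0012, 0.1673]
eef_rot: [0.0, 0.999, -0.042, 0.0]
contact_force: [0.2, 0.1, -1.8]
opening: 0.0343
finger_force: 20.7
```

```bash
python3 - <<'E'
from h import *
from station import bot
d=snap("wrist","w9");e=snap("scene","s9");s=bot.sense();r=quat(s['eef_rot']);t=np.array(s['tool_pos']);print(t,s['contact_force'],s['opening']);rel(s,[.5569,0,.15],down(np.radians(-94.65)))
P=cloud(d);L=r.inv().apply(P.reshape(-1,3)-t).reshape(480,640,3)
# collar flange visible pixels
m=(abs(P[...,2]-.0586)<.003)&(L[...,0]<.03)&(L[...,0]>-.08)&(abs(L[...,1])<.05);A=P[m];print("collar pts",m.sum())
cs=max(cv2.findContours(m.astype(np.uint8),0,1)[0],key=cv2.contourArea);Q=np.array([ray(d,q[0],.0586)[:2] for q in cs])
# fit known-radius circle to outer points
o=Q[np.hypot(Q[:,0]-.5328,Q[:,1]-.002)>.031]
from scipy.optimize import least_squares
f=least_squares(lambda c:np.hypot(o[:,0]-c[0],o[:,1]-c[1])-.0345,[.5328,.002],loss="soft_l1",f_scale=.0005);print(len(o),f.x.round(4),np.abs(f.fun).mean(), "angles",np.percentile(np.degrees(np.arctan2(o[:,1]-.002,o[:,0]-.5328)),[0,25,50,75,100]).round())
for n,q in[("Lin",0)]:
  k=(abs(L[...,2]-.0535)<.006)&(abs(L[...,1])<.03)&(L[...,0]>-.005)&(L[...,0]<.02);print("lug x max",np.percentile(L[k][:,0],[95,99]).round(4),"y",np.percentile(L[k][:,1],[1,99]).round(4))
a=d["img"][150:350,200:440,::-1];b=e["img"][190:290,290:410,::-1]
cv2.imwrite("pics/crop9.png",np.hstack([cv2.resize(a,(400,600)),cv2.resize(b,(400,600))]))
c2=cv2.resize(b,(600,500),interpolation=cv2.INTER_CUBIC);cv2.imwrite("pics/s9c.png",c2)
E
```

```text
[ 0.55782301 -0.00060413  0.16725575] [ 0.03134464 -0.20227332 -0.82717985] 0.03433265430377178
rel [-0.001  -0.0005  0.0173] [ 0.0002 -0.0005 -0.0014]
collar pts 1639
105 [0.5318 0.0021] 0.0003636428365559631 angles [-68. -34.  -2.  30.  60.]
lug x max [0.0077 0.0082] y [-0.0258  0.0255]
```

To row units: 0.033 m is 0.044, -0.0012 m is -0.0016.

Emit:
{"method": "drive_effector", "body": {
  "offsets": {"segments": [[0.034,-0.0016,-0.0009,0,0,0,0],[0.034,-0.0016,-0.0009,0.0133,0,0,0],[0.034,-0.0016,-0.0009,0.0267,0,0,0],[0.034,-0.0016,-0.0009,0.04,0,0,0],[0.034,-0.0016,-0.0009,0.044,0,0,0],[0.034,-0.0016,-0.0009,0.044,0,0,0],[0.034,-0.0016,-0.0009,0.044,0,0,0]]}
}}

```text
time_s: 15.72
tool_pos: [0.5566, 0.0012, 0.1344]
eef_rot: [-0.0, 0.999, -0.041, 0.0]
contact_force: [-0.1, 0.4, -2.4]
opening: 0.0343
finger_force: 20.7
```

```bash
python3 - <<'E'
from h import *
from station import bot
s=bot.sense();print(s['tool_pos'],s['contact_force'],s['joint_velocities']);rel(s,[.5566,0,.125],down(np.radians(-94.65)))
E
```

```text
[0.55655593 0.00115078 0.13443989] [-0.09648196  0.40641589 -2.44711001] [ 6.47018265e-04 -3.09529963e-03 -6.97768418e-05  1.54541098e-04
  3.87269261e-04 -5.31854943e-04  7.07953176e-04]
rel [0.0001 0.0011 0.0094] [-0.0001 -0.0007 -0.0001]
```

To row units: 0.006 m is 0.008, 0.001 m is 0.0013.

Emit:
{"method": "drive_effector", "body": {
  "offsets": {"segments": [[0.034,0,0.0013,0.0027,0,0,0],[0.034,0,0.0013,0.0067,0,0,0],[0.034,0,0.0013,0.008,0,0,0],[0.034,0,0.0013,0.008,0,0,0]]}
}}

```text
time_s: 16.23
tool_pos: [0.5561, 0.0001, 0.128]
eef_rot: [0.0, 0.999, -0.041, -0.0]
contact_force: [0.8, 0.1, -1.8]
opening: 0.0346
finger_force: 20.7
```

Emit:
{"method": "drive_effector", "body": {
  "offsets": {"segments": [[0.034,0,0,0.0027,0,0,0],[0.034,0,0,0.0053,0,0,0],[0.034,0,0,0.0053,0,0,0]]}
}}

```text
time_s: 16.6
tool_pos: [0.556, 0.0001, 0.1239]
eef_rot: [0.0, 0.999, -0.041, -0.0]
contact_force: [-1.1, 0.6, -2.0]
opening: 0.0344
finger_force: 20.7
```

To row units: 0.006 m is 0.008, 0.004 m is 0.0053.

Emit:
{"method": "drive_effector", "body": {
  "offsets": {"segments": [[0.034,0.0004,0,0.0027,0,0,0],[0.034,0.0004,0,0.0053,0,0,0],[0.034,0.0004,0,0.008,0,0,0],[0.034,0.0004,0,0.008,0,0,0]]}
}}

```text
time_s: 17.1
tool_pos: [0.5563, 0.0001, 0.1179]
eef_rot: [0.0, 0.999, -0.041, -0.0]
contact_force: [1.4, -0.8, -2.6]
opening: 0.0342
finger_force: 20.7
```

Emit:
{"method": "drive_effector", "body": {
  "offsets": {"segments": [[0.034,0,0,0.002,0,0,0],[0.034,0,0,0.004,0,0,0],[0.034,0,0,0.004,0,0,0]]}
}}

```text
time_s: 17.48
tool_pos: [0.5566, 0.0001, 0.1154]
eef_rot: [-0.0, 0.999, -0.041, 0.0]
contact_force: [-0.8, 0.1, 3.3]
opening: 0.0343
finger_force: 21.3
```

To row units: 0.003 m is 0.004, 0.0015 m is 0.002.

Emit:
{"method": "drive_effector", "body": {
  "offsets": {"segments": [[0.034,0,0,0.002,0,0,0],[0.034,0,0,0.004,0,0,0],[0.034,0,0,0.004,0,0,0]]}
}}

```text
time_s: 17.85
tool_pos: [0.5567, 0.0001, 0.1124]
eef_rot: [0.0, 0.999, -0.041, 0.0]
contact_force: [-2.4, -0.5, 7.7]
opening: 0.0346
finger_force: 21.8
```

Emit:
{"method": "drive_effector", "body": {
  "offsets": {"segments": [[0.034,0,0,0.0013,0,0,0],[0.034,0,0,0.002,0,0,0],[0.034,0,0,0.002,0,0,0]]}
}}

```text
time_s: 18.23
tool_pos: [0.5572, 0.0001, 0.112]
eef_rot: [0.0, 0.999, -0.041, 0.001]
contact_force: [-3.1, -0.3, 14.0]
opening: 0.0345
finger_force: 22.8
```

Pressing with about 16 N puts the collar on its stop. Now I'll let the ring close, lowering slightly to offset the fingertips' retraction.

To row units: 0.0013 m is 0.0017, 0.001 m is 0.0013.

Emit:
{"method": "drive_effector", "body": {
  "offsets": {"segments": [[0.038,0.0004,0,0.0005,0,0,0],[0.042,0.0009,0,0.0012,0,0,0],[0.045,0.0013,0,0.0017,0,0,0],[0.045,0.0013,0,0.0017,0,0,0]]}
}}

```text
time_s: 18.73
tool_pos: [0.5588, 0.0003, 0.1106]
eef_rot: [-0.0, 0.999, -0.041, 0.001]
contact_force: [-1.4, -0.5, 10.1]
opening: 0.0452
finger_force: 12.5
```

```bash
python3 -c "
from station import bot;s=bot.sense();print(s['contact_force'],s['tool_pos'])"
```

```text
[-1.35535681 -0.48597483 10.13988536] [5.58837173e-01 2.59358935e-04 1.10599070e-01]
```

To row units: 0.002 m is 0.0027, 0.0014 m is 0.0019.

Emit:
{"method": "drive_effector", "body": {
  "offsets": {"segments": [[0.049,0.0004,0,0.0009,0,0,0],[0.053,0.0008,0,0.0019,0,0,0],[0.0565,0.0011,0,0.0027,0,0,0],[0.0565,0.0011,0,0.0027,0,0,0]]}
}}

```text
time_s: 19.23
tool_pos: [0.5598, -0.0001, 0.1084]
eef_rot: [-0.0, 0.999, -0.041, 0.002]
contact_force: [-1.1, -0.4, 8.4]
opening: 0.0565
finger_force: 7.7
```

```bash
python3 -c "
from station import bot;s=bot.sense();print(s['contact_force'],s['tool_pos'])"
```

```text
[-1.0893163  -0.44510353  8.36121601] [ 5.59799237e-01 -6.58547870e-05  1.08350843e-01]
```

To row units: -0.003 m is -0.004, -0.002 m is -0.0027.

Emit:
{"method": "drive_effector", "body": {
  "offsets": {"segments": [[0.057,0,0,-0.0013,0,0,0],[0.057,0,0,-0.0027,0,0,0],[0.057,0,0,-0.004,0,0,0],[0.057,0,0,-0.004,0,0,0]]}
}}

```text
time_s: 19.73
tool_pos: [0.5586, 0.0, 0.1104]
eef_rot: [-0.0, 0.999, -0.041, 0.0]
contact_force: [2.1, -0.5, 3.4]
opening: 0.0567
finger_force: 8.3
```

Emit:
{"method": "drive_effector", "body": {
  "offsets": {"segments": [[0.057,0,0,-0.0027,0,0,0],[0.057,0,0,-0.0053,0,0,0],[0.057,0,0,-0.008,0,0,0],[0.057,0,0,-0.008,0,0,0]]}
}}

```text
time_s: 20.23
tool_pos: [0.5578, -0.0, 0.1162]
eef_rot: [0.0, 0.999, -0.041, -0.0]
contact_force: [0.5, -0.4, -1.3]
opening: 0.0571
finger_force: 8.1
```

To row units: -0.12 m is -0.16, -0.085 m is -0.1133.

Emit:
{"method": "drive_effector", "body": {
  "offsets": {"segments": [[0.057,0,0,-0.0133,0,0,0],[0.057,0,0,-0.04,0,0,0],[0.057,-0.0533,-0.04,-0.1,0,0,0],[0.057,-0.1067,-0.1067,-0.1133,0,0,0],[0.057,-0.1067,-0.16,-0.1133,0,0,0],[0.057,-0.1067,-0.16,-0.1133,0,0,0]]}
}}

```text
time_s: 20.98
tool_pos: [0.4877, 0.1304, 0.2027]
eef_rot: [-0.001, 0.999, -0.037, 0.001]
contact_force: [-0.3, -1.1, -1.2]
opening: 0.057
finger_force: 8.1
```

```bash
python3 - <<'E'
from h import *
from station import bot
s=bot.sense();print(s['tool_pos'],s['contact_force'])
d=snap("wrist","w10");e=snap("scene","s10")
P=cloud(d)
u,v=proj(d,(.54,.002,.055)).astype(int);print(u,v)
a=d["img"][max(v-75,0):v+75,max(u-100,0):u+100,::-1];cv2.imwrite("pics/crop10.png",cv2.resize(a,None,fx=3.9,fy=3.9,interpolation=cv2.INTER_CUBIC))
rel(s,[.4877,.2567,.2],down(np.radians(-122.1)))
r=quat(dict(np.load("p1.npz"),)['view'] if 0 else s['eef_rot'])
k=(abs(P[...,0]-.5326)<.04)&(abs(P[...,1]-.002)<.04);h,b=np.histogram(P[...,2][k],bins=np.arange(.045,.092,.002));print([(round(float(x),3),int(n)) for x,n in zip(b,h) if n])
E
```

```text
[0.48771411 0.1304497  0.20270546] [-0.27175475 -1.11897856 -1.21023091]
481 137
rel [-0.0094 -0.1259  0.003 ] [-0.0027 -0.0011  0.4859]
[(0.049, 1), (0.051, 40), (0.053, 634), (0.055, 2233), (0.057, 228), (0.059, 912), (0.061, 402), (0.063, 48), (0.065, 52), (0.067, 106), (0.069, 287), (0.071, 377), (0.073, 55), (0.075, 52), (0.077, 47), (0.079, 95), (0.081, 183), (0.083, 186), (0.085, 738), (0.087, 230), (0.089, 1)]
```

View pics/crop10.png

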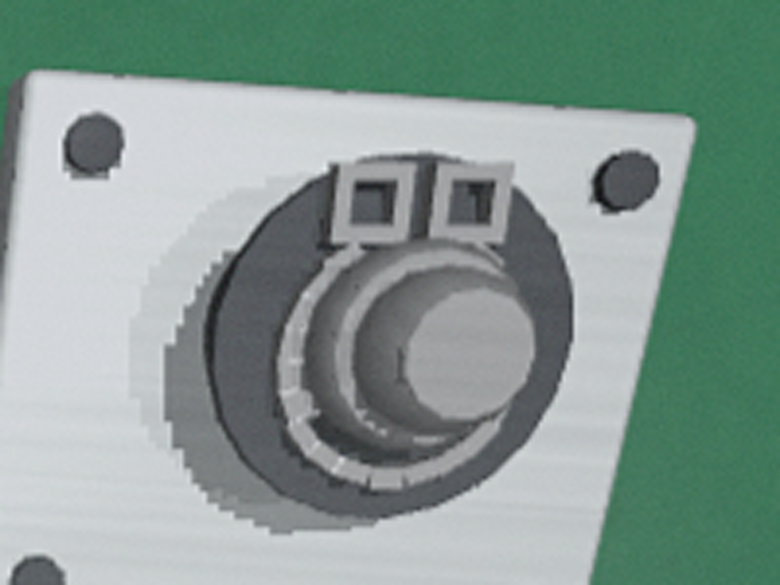

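The ring is closed in the groove: both lugs are parallel at crop (373,203) and (470,203), and the collar is held down at 55 mm against 58.6 mm before. Now the pliers go back to the stand.

To row units: -0.126 m is -0.168, -0.0094 m is -0.0125, 0.486 rad is 0.1547.

Emit:
{"method": "drive_effector", "body": {
  "offsets": {"segments": [[0.057,-0.0125,-0.168,0.004,0,0,0.1547],[0.057,-0.0125,-0.168,0.004,0,0,0.1547],[0.057,-0.0125,-0.168,0.004,0,0,0.1547],[0.057,-0.0125,-0.168,0.004,0,0,0.1547],[0.057,-0.0125,-0.168,0.004,0,0,0.1547]]}
}}

```text
time_s: 21.7
tool_pos: [0.4896, 0.25, 0.1981]
eef_rot: [0.001, 0.96, -0.28, 0.0]
contact_force: [0.1, 0.2, -1.6]
opening: 0.0567
finger_force: 8.1
```

```bash
python3 - <<'E'
from h import *
from station import bot
d=snap("wrist","w11");s=bot.sense();r=quat(s['eef_rot']);print(s['tool_pos'],s['qpos'][6],np.degrees(np.arctan2(r.as_matrix()[1,1],r.as_matrix()[0,1])),r.as_matrix()[:,2].round(3))
L=r.inv().apply(cloud(d).reshape(-1,3)-s['tool_pos'])
m=(abs(L[:,0])<.02)&(abs(abs(L[:,1])-.026)<.004)&(L[:,2]<-.03)&(L[:,2]>-.06)
for sg in(-1,1):B=L[m&(sg*L[:,1]>0)];print(np.percentile(B,[2,98],axis=0).round(4).tolist())
rel(s,[.4877,.2566,.1],down(np.radians(-122.1)))
E
```

```text
[0.4896408  0.25001942 0.1981126 ] -2.8236013435630505 -122.55242839314535 [-0.    -0.001 -1.   ]
[[-0.0098, -0.0297, -0.0587], [0.0121, -0.0231, -0.0308]]
[[-0.0098, 0.0221, -0.0587], [0.0122, 0.0298, -0.0307]]
rel [-0.0052 -0.0046  0.0981] [ 0.0012 -0.0004 -0.0079]
```

To row units: 0.098 m is 0.1307, 0.07 m is 0.0933, -0.006 rad is -0.0019.

Emit:
{"method": "drive_effector", "body": {
  "offsets": {"segments": [[0.057,-0.0073,-0.0061,0.04,0,0,-0.0019],[0.057,-0.0073,-0.0061,0.0933,0,0,-0.0019],[0.057,-0.0073,-0.0061,0.1307,0,0,-0.0019],[0.057,-0.0073,-0.0061,0.1307,0,0,-0.0019],[0.057,-0.0073,-0.0061,0.1307,0,0,-0.0019]]}
}}

```text
time_s: 22.38
tool_pos: [0.4879, 0.2588, 0.1015]
eef_rot: [-0.0, 0.961, -0.277, 0.001]
contact_force: [-0.1, -0.1, -1.3]
opening: 0.0572
finger_force: 8.1
```

```bash
python3 - <<'E'
from h import *
from station import bot
s=bot.sense();rel(s,[.4873,.2567,.08],down(np.radians(-122.1)));print(s['qpos'][6])
E
```

```text
rel [0.0006 0.0022 0.0215] [-0.0012 -0.0009 -0.0017]
-2.87692346033893
```

To row units: 0.036 m is 0.048, 0.03 m is 0.04.

Emit:
{"method": "drive_effector", "body": {
  "offsets": {"segments": [[0.057,0.0008,0.0027,0.0133,0,0,0],[0.057,0.0008,0.0027,0.0267,0,0,0],[0.057,0.0008,0.0027,0.04,0,0,0],[0.057,0.0008,0.0027,0.048,0,0,0],[0.057,0.0008,0.0027,0.048,0,0,0]]}
}}

```text
time_s: 23.0
tool_pos: [0.486, 0.257, 0.0636]
eef_rot: [0.0, 0.961, -0.277, -0.0]
contact_force: [0.3, 1.1, -2.1]
opening: 0.0567
finger_force: 8.1
```

Emit:
{"method": "drive_effector", "body": {
  "offsets": {"segments": [[0.057,0,0,0.002,0,0,0],[0.057,0,0,0.0033,0,0,0],[0.057,0,0,0.0033,0,0,0]]}
}}

```text
time_s: 23.38
tool_pos: [0.4866, 0.2573, 0.0621]
eef_rot: [-0.0, 0.961, -0.277, 0.0]
contact_force: [-1.5, -0.1, -0.0]
opening: 0.0568
finger_force: 8.1
```

```bash
python3 -c "
from station import bot;s=bot.sense();print(s['tool_pos'],s['contact_force'])"
```

```text
[0.4865778  0.25733017 0.06214445] [-1.4545054  -0.11025617 -0.01643524]
```

Emit:
{"method": "drive_effector", "body": {
  "offsets": {"segments": [[0.059,0,0,0.0007,0,0,0],[0.065,0,0,0,0,0,0],[0.075,0,0,0,0,0,0],[0.085,0,0,0,0,0,0],[0.085,0,0,0,0,0,0],[0.085,0,0,0,0,0,0]]}
}}

```text
time_s: 24.12
tool_pos: [0.4864, 0.2572, 0.0618]
eef_rot: [0.0, 0.961, -0.277, 0.0]
contact_force: [-0.2, -0.7, 0.9]
opening: 0.0855
finger_force: 0.0
```

Emit:
{"method": "drive_effector", "body": {
  "offsets": {"segments": [[0.085,0,0,-0.0267,0,0,0],[0.085,0,0,-0.08,0,0,0],[0.085,0,0,-0.16,0,0,0],[0.085,0,0,-0.24,0,0,0],[0.085,-0.0267,0.0267,-0.2533,0,0,0],[0.085,-0.0267,0.0267,-0.2533,0,0,0],[0.085,-0.0267,0.0267,-0.2533,0,0,0]]}
}}

```text
time_s: 25.0
tool_pos: [0.4589, 0.2506, 0.2514]
eef_rot: [0.0, 0.961, -0.277, -0.0]
contact_force: [0.5, -1.1, 0.1]
opening: 0.0851
finger_force: 0.0
```

```bash
sed -i 's/abs(L\[...,0\])<.03/abs(L[...,0])<.06/;s/<.045)/<.07)/' plates.py; python3 plates.py w12 .110; python3 - <<'E'
from h import *
e=snap("scene","s12");t=snap("top","t12")
for a,b in(("scene0",e),("top0",t)):
    z0=dict(np.load(a+".npz"));D=cv2.absdiff(z0["img"],b["img"]).max(2)>60
    D=cv2.morphologyEx(D.astype(np.uint8),cv2.MORPH_OPEN,np.ones((2,2)));n,l,st,c=cv2.connectedComponentsWithStats(D);print(a,[tuple(map(int,st[i])) for i in range(1,n) if st[i,4]>12])
E
```

```text
[247 180  10  30 252] tool lo [ 0.0086 -0.0502  0.14  ] hi [ 0.0296 -0.0441  0.1461] ctr [0.5001 0.2798 0.1094] med [ 0.0194 -0.0468  0.1416]
[316 181   8  29 230] tool lo [0.0085 0.0018 0.1403] hi [0.0296 0.0072 0.1432] ctr [0.4727 0.2365 0.1095] med [0.0192 0.0048 0.1416]
[-0.37825055  0.22415379 -0.28007249  1.87745016  0.07081831  1.05056761
 -2.81930085] [0.45894255 0.25064352 0.25107074]
scene0 [(406, 0, 30, 15, 249), (471, 0, 56, 73, 2294), (222, 5, 3, 7, 16), (451, 11, 8, 11, 53), (200, 12, 28, 16, 272), (465, 16, 5, 7, 18), (189, 19, 6, 12, 52), (236, 22, 4, 9, 29), (416, 22, 16, 26, 163), (473, 22, 13, 12, 64), (482, 30, 16, 6, 53), (230, 42, 6, 5, 25), (440, 42, 29, 11, 153), (431, 45, 7, 13, 48), (462, 52, 7, 3, 14), (474, 53, 7, 10, 39), (471, 59, 5, 16, 36), (471, 66, 2, 8, 16), (241, 82, 46, 25, 703), (496, 82, 10, 7, 51), (439, 86, 7, 3, 18), (475, 93, 19, 12, 123), (495, 94, 9, 4, 26), (499, 110, 12, 11, 70), (444, 132, 56, 83, 2267), (250, 203, 12, 13, 48), (255, 206, 17, 13, 53), (445, 216, 32, 54, 754), (481, 241, 7, 12, 42), (434, 254, 7, 8, 43), (469, 268, 5, 6, 23), (392, 288, 38, 35, 648), (388, 324, 38, 44, 639)]
top0 [(227, 193, 37, 54, 745), (159, 217, 189, 263, 13214), (400, 240, 15, 20, 138), (328, 252, 4, 7, 15), (230, 264, 4, 7, 21), (255, 276, 9, 22, 81), (360, 323, 280, 157, 16649), (337, 425, 13, 12, 63), (520, 432, 19, 13, 151), (321, 438, 6, 9, 21), (331, 439, 26, 29, 414), (356, 448, 6, 9, 22), (362, 458, 6, 6, 20)]
```

The plate tops are at 109.4 mm on both sides, the same as at the start, so the pliers stand seated and upright. Handing in.

```bash
python3 -c "
from station import bot;print(bot.hand_in())"
```

```text
the job is handed in; nothing more can be done
None
```

The job is handed in at about 25 s of the 72 s allowed: the snap ring is closed in the groove holding the collar down, and the pliers are back upright in their stand; pressing took about 16 N, and the ring opened to roughly 0.19 rad (estimated from its lugs).

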